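# Sweep the rejected bushings off the granite plate

### The job

The four brass hex bushings standing on the granite plate failed inspection: sweep them across the plate with your fingertips and off its edge into the red reject tray, without picking any of them up. Leave the steel setting ring and the gauge block standing where they are on the plate, and do not disturb the good bushings in the green tray or anything else on the bench.

Things in the scene. Friction and masses are not known exactly. Their poses are not given: they have to be found in the camera images.
- plate: dark granite surface plate, 250 mm (its x) by 400 mm (its y) by 70 mm high, fixed; origin at the centre of its underside, on the bench. Its flat bare top is 70 mm above the bench. A tray is docked at each of its two short ends (at y = +200 mm and y = -200 mm in its frame), 3 mm from the plate; red and green may be at either end.
- plate_top (a point): centre of the top face of the plate, axes as the plate's. The rejects stand in two rows of two along its long sides, 66 to 87 mm off its long middle line (its y axis), at least 75 mm apart in a row and up to 130 mm from its middle along y; the setting ring and the gauge block stand between the rows, within 8 mm of the middle line.
- red_tray: red open plastic tray for rejects, outside 200 mm (its x) by 140 mm (its y) by 60 mm high, walls and floor 4 mm, fixed, parallel to the plate; origin at the centre of its underside, on the bench. Its rim is 10 mm lower than the top of the plate, so that parts pushed over that end of the plate drop in. It is narrower than the plate (250 mm) and may stand up to 15 mm off the plate's centre line: beside it is a gap down to the bench. Empty at the start.
- green_tray: green open tray for good parts, same size and build as the red one, docked at the other end of the plate, with two good bushings in it; origin at the centre of its underside, on the bench.
- bushing1_mid (a point): brass hexagon bushing with a smooth 16 mm bore, 24 mm across flats (27.7 mm across corners), 14 mm high, about 35 g; loose, standing flat on the granite plate, a reject; pushed near its foot it slides without tipping. This point is its centre, half-way up (7 mm above the plate while it stands there); z along the bore.
- bushing2_mid (a point): brass hexagon bushing with a smooth 16 mm bore, 24 mm across flats (27.7 mm across corners), 14 mm high, about 35 g; loose, standing flat on the granite plate, a reject; pushed near its foot it slides without tipping. This point is its centre, half-way up (7 mm above the plate while it stands there); z along the bore.
- bushing3_mid (a point): brass hexagon bushing with a smooth 16 mm bore, 24 mm across flats (27.7 mm across corners), 14 mm high, about 35 g; loose, standing flat on the granite plate, a reject; pushed near its foot it slides without tipping. This point is its centre, half-way up (7 mm above the plate while it stands there); z along the bore.
- bushing4_mid (a point): brass hexagon bushing with a smooth 16 mm bore, 24 mm across flats (27.7 mm across corners), 14 mm high, about 35 g; loose, standing flat on the granite plate, a reject; pushed near its foot it slides without tipping. This point is its centre, half-way up (7 mm above the plate while it stands there); z along the bore.
- ring_mid (a point): steel setting ring (master ring gauge), outside diameter 40 mm, 18 mm high, 140 g, loose, lying flat on the plate near its long middle line; this point is its centre, half-way up (9 mm above the plate); z upward. Must stay.
- block_mid (a point): bright steel gauge block, 9 mm (its x) by 35 mm (its y), 30 mm high, 75 g, loose, standing upright on the plate near its long middle line; this point is its centre, half-way up (15 mm above the plate); z upward. Must stay, and is easily knocked over.
- good1_mid (a point): brass hexagon bushing with a smooth 16 mm bore, 24 mm across flats (27.7 mm across corners), 14 mm high, about 35 g; loose, a good part lying in the green tray; this point is its centre, half-way up. Leave it there.
- good2_mid (a point): brass hexagon bushing with a smooth 16 mm bore, 24 mm across flats (27.7 mm across corners), 14 mm high, about 35 g; loose, a good part lying in the green tray; this point is its centre, half-way up. Leave it there.
- caliper: digital caliper, 235 mm long (its y), 15 mm thick, loose, lying on the bench to the left of the plate; origin under the middle of its beam. Leave it.
- bottle: white bottle with a blue cap, 54 mm in diameter, 130 mm high, loose, standing on the bench to the right of the plate; origin at the centre of its underside. Leave it.

How it is judged:
By the outcome, as a careful person would: the job done as asked, in the order asked, and still so for the second after the job is handed in, with the robot touching nothing.
It also fails if it takes over 62 s, if anything falls off the work surface, if the arm or the gripper's body presses on something with over 40 N, if the wrist force passes 120 N, or if a joint passes its speed limit or range.

### The arm

A 6-joint arm with a two-finger parallel gripper is mounted at the origin on the work surface. World frame = base frame: x ahead of the robot, y to its left, z up, the work surface at z = 0. Lengths are in m, angles in degrees, forces in N, time in s.
With the tool pointing down it reaches from about 0.35 to 0.875 m from the base axis. Payload 4.2 kg.
Tool frame: the origin (TCP) lies midway between the tips of the shut fingers; the grasp point (between the pads) lies 19 mm behind it (hold_point_z is the z of the grasp point in the tool frame, in m); z points along the fingers, y is the direction in which the jaws open and shut (so a half turn about z gives the same grasp; the last joint's range is limited). The gripper opens to 87 mm and grips with 3 to 60 N. Pads are 19 mm wide; open, the fingers measure 117 mm over their backs; the gripper's body (75 mm by 190 mm) begins 51 mm behind the grasp point.
Start: joints at [87.239, 22.042, 0.453, 0, -68.411, -14.817], TCP at [0.189, 0.596, 0.223] pointing down, gripper open.
Joint ranges: [-179.83, 179.83], [-69.29, 118.12], [-61.27, 80.66], [-181.25, 117.63], [-171.15, -9.14], [-177.46, 177.46]. Speed limits (degrees/s): [159.86, 159.86, 180, 180, 180, 180].

### API

Orientations are given as a 3x3 rotation matrix whose columns are the frame's x, y, z axes.
In Python, from station import * gives the robot as it stands. The module is installed in compiled form; this text tells all that it offers.
- The arm moves only by the tool jog_arm, never from a script. Its argument "moves" is a list of rows, each a list of 7 numbers: the closure, from -1 (fully open) to 1 (shut), then the shift along the tool's x, y, z in m, then the turn, a rotation vector about the tool's x, y, z in rad. In form: [[gripper, x, y, z, wx, wy, wz], ...]. A call has exactly 10 rows; each row is the pose to reach, as a shift and turn from the pose commanded when the call began, along the tool's axes at that moment; what a row does not reach only later rows make up. A row lasts 1/12 s, in which the tool goes at most 41.7 mm and 7.16 degrees, less where a joint would pass 70% of its speed; a pose out of reach is approached as far as the arm can. A call with a gripper value outside its range is refused whole. The fingers move at their own pace and stop on an object; the grip force is fixed at half the most. Time passes only in rows, so rows that repeat a pose let the fingers close, or fill a call up. It gives the time, the measured TCP pose, the force and the opening at its end, in the units of the state.
- sense(): the state, without advancing time (a new reading comes with each control period).
- capture(name): name is "side" or "top" or "wrist"; returns a dict with "frame" (384x512x3 uint8, red, green, blue), "fov_y" (degrees; the focal length in pixels is half the picture's height over the tangent of half this angle, whatever the lens; pixels are square), "cx", "cy" (the principal point, pixels), "world_from_camera" (4x4, takes a point from camera to world coordinates). Camera axes: x right, y down, z forward; pixel columns grow to the right and rows downward; lengths in m; the calibration is good to about 2 mm. A picture is of the moment at which its call begins. There is no depth.
- finish_job(): hands the job in, once; it reports no verdict.
The state is a dict: "time_s": time; "joints": joint angles; "joint_velocities": joint speeds; "effort": joint torques, N m; "tcp_pos": TCP position; "ee_rot": TCP orientation; "wrist_force": force on the tool from outside, world axes, zero at the start; "moment": the same for the moment, N m; "gripper_width": opening from 0.0 (shut) to 1.0 (fully open).
Only numpy, scipy, OpenCV 4.12 (cv2) and the standard library are available. Lean on these libraries where they do the work, as an engineer would, in place of code of your own. Each camera call takes 0.05 s, during which the arm holds its last target.

## Working session

There is one attempt and no reset: what is moved stays moved. The work goes in short steps, Python scripts to look and compute and a tool call to move; the robot and the scene stay as the last step left them, time stands still between calls to the robot, and variables do not carry over. Pictures are saved under pics/ and viewed, and the job is handed in when it is done.

Besides the shell and the picture viewer there is one more tool, called after "Request:" as name([rows], argument=value, ...), one row to a line, values as JSON. jog_arm: Moves the arm, as the interface text tells. Its arguments: {"type":"object","properties":{"moves":{"type":"array"}},"required":["moves"]}

```bash
mkdir -p pics
python3 - <<'E'
from station import *
import cv2,numpy as np,pickle
s=sense();print(s)
for n in("side","top","wrist"):
    c=capture(n);cv2.imwrite(f"pics/{n}0.png",c["frame"][:,:,::-1]);pickle.dump(c,open(f"{n}0.pkl","wb"))
    print(n,c["fov_y"],c["cx"],c["cy"],np.round(c["world_from_camera"],4).tolist())
E
```

```text
{'time_s': 0.0, 'joints': array([ 8.72381361e+01,  2.20904676e+01,  3.79711830e-01, -3.21111898e-02,
       -6.84113539e+01, -1.48165600e+01]), 'joint_velocities': array([-0.00470532,  0.14942271, -0.02863685,  0.0341644 ,  0.05901892,
        0.00073123]), 'effort': array([ 1.96219848e-04, -3.90663779e+01,  1.87402368e+01,  4.21963871e+00,
        1.10471938e-02, -1.91434988e-04]), 'tcp_pos': array([0.18854094, 0.59524117, 0.22145416]), 'ee_rot': array([[ 9.53242012e-01, -3.02207344e-01, -6.23214880e-04],
       [-3.02207983e-01, -9.53239692e-01, -2.10357423e-03],
       [ 4.16424195e-05,  2.19355584e-03, -9.99997593e-01]]), 'wrist_force': array([-0.6506438 ,  0.39724692, -0.13927558]), 'moment': array([ 0.03233509, -0.04664531, -0.02778566]), 'gripper_width': 0.9994335481348836}
side 42.81505339629443 255.26783388201363 189.32438748897965 [[0.8157, -0.4315, 0.3853, -0.0413], [-0.5784, -0.5998, 0.5529, -0.8366], [-0.0075, -0.6738, -0.7388, 1.1992], [0.0, 0.0, 0.0, 1.0]]
top 45.31108817615832 250.21604772051936 188.26115349356851 [[-0.027, -0.986, 0.1648, 0.3153], [-0.9996, 0.0274, 0.0003, 0.0008], [-0.0048, -0.1647, -0.9863, 1.4211], [0.0, 0.0, 0.0, 1.0]]
wrist 59.56789343692909 253.5930283852651 192.86013988978934 [[-0.3028, -0.9247, -0.2309, 0.2506], [-0.953, 0.2942, 0.0718, 0.5762], [0.0015, 0.2418, -0.9703, 0.3831], [0.0, 0.0, 0.0, 1.0]]
```

View pics/top0.png

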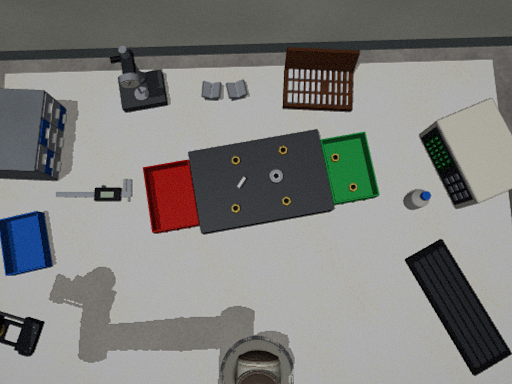

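View pics/side0.png

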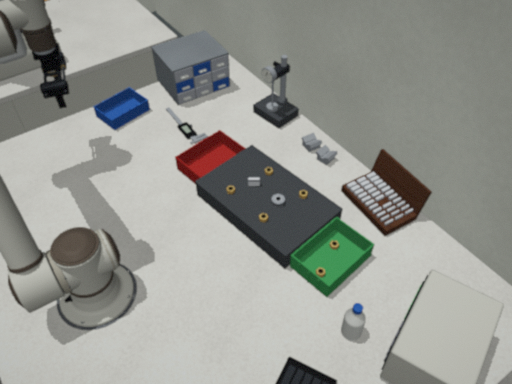

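View pics/wrist0.png

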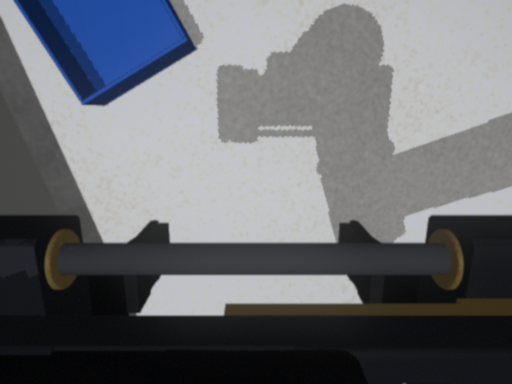

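```bash
cat > h.py <<'E'
import numpy as np,cv2,pickle
def ray(c,u,v):
    f=192/np.tan(np.radians(c["fov_y"]/2));T=np.array(c["world_from_camera"])
    d=T[:3,:3]@np.array([(u-c["cx"])/f,(v-c["cy"])/f,1]);return T[:3,3],d
def onz(c,u,v,z):
    o,d=ray(c,u,v);return (o+d*(z-o[2])/d[2])[:2]
def proj(c,p):
    f=192/np.tan(np.radians(c["fov_y"]/2));T=np.array(c["world_from_camera"])
    q=T[:3,:3].T@(np.array(p)-T[:3,3]);return np.array([c["cx"]+f*q[0]/q[2],c["cy"]+f*q[1]/q[2]])
E
python3 - <<'E'
from h import *
for n in("top","side"):
    c=pickle.load(open(f"{n}0.pkl","rb"));im=c["frame"]
    hsv=cv2.cvtColor(im,cv2.COLOR_RGB2HSV)
    m=cv2.inRange(hsv,(12,110,80),(30,255,255))
    m=cv2.morphologyEx(m,cv2.MORPH_CLOSE,np.ones((3,3),np.uint8))
    k,l,st,ce=cv2.connectedComponentsWithStats(m)
    for i in range(1,k):
        if st[i,4]>15:
            x,y,w,h,a=st[i];ub,vb=x+(w-1)/2,y+(h-1)/2
            print(n,st[i],ce[i].round(1),"w@z.08",onz(c,*ce[i],0.08).round(4))
c=pickle.load(open("top0.pkl","rb"))
im=c["frame"][120:240,135:385];cv2.imwrite("pics/topz.png",cv2.resize(im[:,:,::-1],None,fx=3.2,fy=3.2,interpolation=cv2.INTER_CUBIC))
c=pickle.load(open("side0.pkl","rb"))
im=c["frame"][125:300,170:380];cv2.imwrite("pics/sidez.png",cv2.resize(im[:,:,::-1],None,fx=3.4,fy=3.4,interpolation=cv2.INTER_CUBIC))
E
```

```text
top [278 146   9   9  44] [282.2 149.8] w@z.08 [ 0.6536 -0.0979]
top [331 154   8   8  38] [334.6 157.3] w@z.08 [ 0.6259 -0.2534]
top [231 156   9   9  48] [235.3 159.9] w@z.08 [0.6263 0.0434]
top [349 183   8   8  37] [352.5 186.9] w@z.08 [ 0.5351 -0.3009]
top [282 196   9  10  51] [286.1 200.7] w@z.08 [ 0.4994 -0.1032]
top [231 204   9   9  51] [235.3 208. ] w@z.08 [0.4817 0.0465]
side [265 168   8   7  44] [268.3 171.1] w@z.08 [0.6219 0.0409]
side [227 186   8   8  49] [230.4 189.7] w@z.08 [0.479  0.0445]
side [299 191   8   8  48] [302.8 194.1] w@z.08 [ 0.649  -0.1004]
side [259 214   9   8  59] [263.2 217.4] w@z.08 [ 0.4966 -0.1038]
side [330 241   9   8  46] [333.9 244.8] w@z.08 [ 0.5994 -0.299 ]
side [316 268   9   9  53] [320.3 271.9] w@z.08 [ 0.5105 -0.3448]
```

View pics/topz.png

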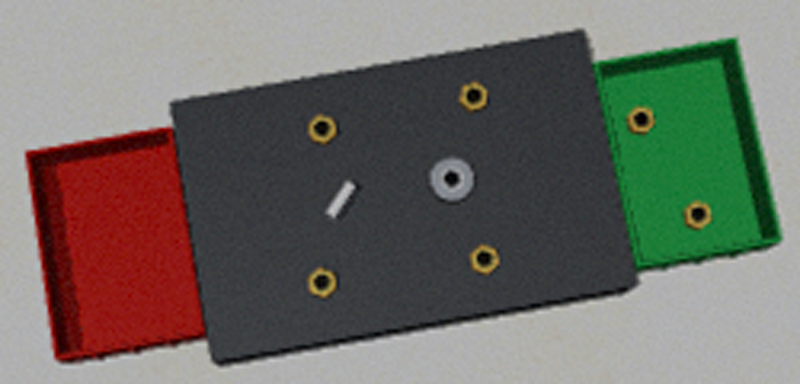

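View pics/sidez.png

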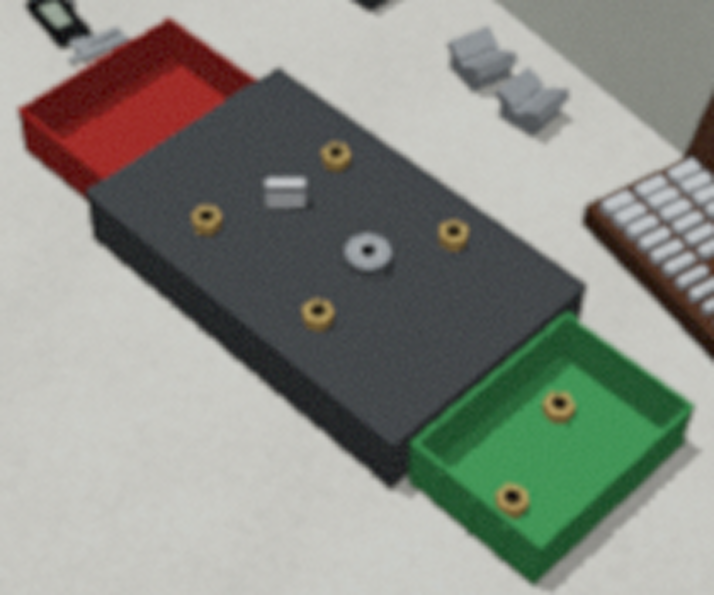

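```bash
cat > fit.py <<'E'
from h import *
from scipy.optimize import least_squares
T=pickle.load(open("top0.pkl","rb"));S=pickle.load(open("side0.pkl","rb"))
def uz(U,V):return (U+.5)/3.2-.5+135,(V+.5)/3.2-.5+120
def us(U,V):return (U+.5)/3.4-.5+170,(V+.5)/3.4-.5+125
print("plate corners")
P={(.125,.2):(172,102),(.125,-.2):(583,30),(-.125,-.2):(637,277),(-.125,.2):(211,353)}
for k,v in P.items(): print(k,onz(T,*uz(*v),.07).round(4))
Q={(-.125,.2):(90,192),(.125,.2):(280,70),(.125,-.2):(583,288),(-.125,-.2):(396,446)}
for k,v in Q.items(): print(k,onz(S,*us(*v),.07).round(4))
def w(p,a):
    x,y,t=p;c,s=np.cos(t),np.sin(t);return np.array([x+c*a[0]-s*a[1],y+s*a[0]+c*a[1]])
for C,D,uu in((T,P,uz),(S,Q,us)):
    f=lambda p:np.concatenate([w(p,k)-onz(C,*uu(*v),.07) for k,v in D.items()])
    r=least_squares(f,[.56,-.03,.15]);p=r.x;print(p[:2].round(4),np.degrees(p[2]).round(2),(r.fun*1000).round(1))
    if C is T:pt=p
p=pt
def loc(q):
    c,s=np.cos(p[2]),np.sin(p[2]);d=q-p[:2];return np.array([c*d[0]+s*d[1],-s*d[0]+c*d[1]])
for n,u,z in[("b1",(282.2,149.8),.084),("b2",(235.3,159.9),.084),("b3",(286.1,200.7),.084),("b4",(235.3,208),.084),("ring",uz(451,178.5),.088),("blk",uz(341,199),.1),("blka",uz(350,183),.1),("blkb",uz(333,215),.1)]:
    q=onz(T,*u,z);print(n,q.round(4),(loc(q)*1000).round(1))
for n,u in[("r far L",(27,152)),("r far near",(58,359)),("r plate L",(170,128)),("r plate near",(204,338))]:
    q=onz(T,*uz(*u),.06);print(n,q.round(4),(loc(q)*1000).round(1))
E
python3 fit.py
```

```text
plate corners
(0.125, 0.2) [0.6586 0.1847]
(0.125, -0.2) [ 0.7179 -0.2063]
(-0.125, -0.2) [ 0.4804 -0.2441]
(-0.125, 0.2) [0.421  0.1501]
(-0.125, 0.2) [0.4156 0.1469]
(0.125, 0.2) [0.6559 0.1805]
(0.125, -0.2) [ 0.7098 -0.2085]
(-0.125, -0.2) [ 0.4726 -0.2453]
[ 0.5695 -0.0289] 8.61 [ 4.5  2.8  5.1 -1.6 -4.5 -1.2 -5.1  0. ]
[ 0.5635 -0.0316] 8.16 [-4.3  1.8  2.9  3.6  5.8 -3.3 -4.5 -2.1]
b1 [ 0.6525 -0.0975] [ 71.8 -80.3]
b2 [0.6255 0.0433] [66.2 62.9]
b3 [ 0.4988 -0.103 ] [-81.  -62.7]
b4 [0.4813 0.0464] [-75.9  87.6]
ring [ 0.5743 -0.0747] [ -2.1 -46. ]
blk [0.5557 0.0269] [-5.3 57.2]
blka [0.5703 0.0183] [ 7.9 46.6]
blkb [0.5411 0.0345] [-18.5  67. ]
r far L [0.6164 0.3235] [ 99.2 341.4]
r far near [0.4201 0.2926] [-99.5 340.3]
r plate L [0.6359 0.1881] [ 98.2 204.6]
r plate near [0.4358 0.1576] [-104.2  204.4]
```

```bash
cat > plan.py <<'E'
from h import *
from station import *
from scipy.spatial.transform import Rotation as R
import sys
P=(.5665,-.0302,np.radians(8.4))
B={}
T=pickle.load(open("top0.pkl","rb"));S=pickle.load(open("side0.pkl","rb"))
for n,a,b in[("b1",(282.2,149.8),(302.8,194.1)),("b2",(235.3,159.9),(268.3,171.1)),("b3",(286.1,200.7),(263.2,217.4)),("b4",(235.3,208),(230.4,189.7))]:
    B[n]=(onz(T,*a,.082)+onz(S,*b,.082))/2
def loc(q):
    c,s=np.cos(P[2]),np.sin(P[2]);d=np.array(q)[:2]-P[:2];return np.array([c*d[0]+s*d[1],-s*d[0]+c*d[1]])
def wor(a):
    c,s=np.cos(P[2]),np.sin(P[2]);return np.array([P[0]+c*a[0]-s*a[1],P[1]+s*a[0]+c*a[1]])
def go(lx,ly,z,dh):
    """shift from now to plate-local (mm) lx,ly, world z, push heading dh deg off plate +y"""
    s=sense();Rc=s["ee_rot"];h=P[2]+np.radians(dh)
    x=np.array([np.sin(h),-np.cos(h),0]);zz=np.array([0,0,-1.]);Rt=np.c_[x,np.cross(zz,x),zz]
    t=np.r_[wor((lx/1e3,ly/1e3)),z]
    print("go",(lx,ly,z,dh),"shift",(Rc.T@(t-s["tcp_pos"])).round(4),"rot",R.from_matrix(Rc.T@Rt).as_rotvec().round(4))
def st():
    s=sense();print("t",round(s["time_s"],2),"loc",(loc(s["tcp_pos"])*1e3).round(1),"z",s["tcp_pos"][2].round(4),"F",s["wrist_force"].round(1),"w",round(s["gripper_width"],3))
E
python3 - <<'E'
from plan import *
for k,v in B.items():print(k,v.round(4),(loc(v)*1e3).round(1))
st()
x,y=loc(B["b2"])*1e3
go(x+1.5,y-38,.15,2.5)
E
```

```text
b1 [ 0.6504 -0.0996] [ 72.9 -80.9]
b2 [0.6233 0.0414] [66.7 62.5]
b3 [ 0.4974 -0.1041] [-79.2 -63. ]
b4 [0.4798 0.0448] [-74.8  86.8]
t 0.15 loc [-282.5  674.1] z 0.2217 F [-0.2 -0.3 -0.1] w 1.001
go (np.float64(68.19222248515425), np.float64(24.5264371408828), 0.15, 2.5) shift [0.5998 0.4301 0.0725] rot [ 1.4000e-03 -1.0000e-03  1.0736e+00]
```

Request:
jog_arm([
  [0.55, 0.03, 0.022, 0, 0, 0, 0.1],
  [0.55, 0.06, 0.043, 0, 0, 0, 0.2],
  [0.55, 0.09, 0.065, 0, 0, 0, 0.3],
  [0.55, 0.12, 0.086, 0, 0, 0, 0.4],
  [0.55, 0.15, 0.108, 0, 0, 0, 0.5],
  [0.55, 0.18, 0.13, 0, 0, 0, 0.6],
  [0.55, 0.21, 0.15, 0.01, 0, 0, 0.7],
  [0.55, 0.24, 0.172, 0.02, 0, 0, 0.8],
  [0.55, 0.27, 0.194, 0.03, 0, 0, 0.9],
  [0.55, 0.3, 0.215, 0.04, 0, 0, 1.0],
])

```text
time_s: 0.98
tcp_pos: [0.4103, 0.2984, 0.1822]
ee_rot: [[0.256, -0.967, -0.0], [-0.967, -0.256, 0.0], [-0.0, 0.0, -1.0]]
wrist_force: [0.6, 0.9, -0.5]
gripper_width: 0.324
```

Run:
```python
from plan import *
st();go(68,24,.13,2.5)
```

```text
t 0.98 loc [-106.5  347.9] z 0.1822 F [ 0.6  0.9 -0.5] w 0.324
go (68, 24, 0.13, 2.5) shift [ 0.3415 -0.137   0.0521] rot [0.     0.0002 0.0691]
```

Request:
jog_arm([
  [0.55, 0.035, -0.014, 0, 0, 0, 0.01],
  [0.55, 0.07, -0.028, 0, 0, 0, 0.02],
  [0.55, 0.105, -0.042, 0, 0, 0, 0.03],
  [0.55, 0.14, -0.056, 0, 0, 0, 0.04],
  [0.55, 0.175, -0.07, 0.01, 0, 0, 0.05],
  [0.55, 0.21, -0.084, 0.02, 0, 0, 0.06],
  [0.55, 0.245, -0.098, 0.03, 0, 0, 0.069],
  [0.55, 0.28, -0.112, 0.04, 0, 0, 0.069],
  [0.55, 0.315, -0.126, 0.05, 0, 0, 0.069],
  [0.55, 0.3415, -0.137, 0.052, 0, 0, 0.069],
])

```text
time_s: 1.82
tcp_pos: [0.6311, 0.0037, 0.128]
ee_rot: [[0.192, -0.981, -0.004], [-0.981, -0.192, -0.001], [-0.0, 0.004, -1.0]]
wrist_force: [-0.0, 1.6, 0.4]
gripper_width: 0.224
```

Run:
```python
from plan import *
st();go(68,24,.075,2.5)
for n in("top","wrist"):
    c=capture(n);cv2.imwrite(f"pics/{n}1.png",c["frame"][:,:,::-1]);pickle.dump(c,open(f"{n}1.pkl","wb"))
    for k,v in B.items():print(n,k,proj(c,[*v,.077]).round(1))
```

```text
t 1.82 loc [68.8 24.1] z 0.128 F [-0.   1.6  0.4] w 0.224
go (68, 24, 0.075, 2.5) shift [0.0001 0.0006 0.053 ] rot [0.0041 0.0002 0.0029]
top b1 [282.8 151. ]
top b2 [236.  161.1]
top b3 [286.3 201.5]
top b4 [236.  208.8]
wrist b1 [257.1  45.4]
wrist b2 [256.6 268.8]
wrist b3 [505.9  88.8]
wrist b4 [452.9 307.5]
```

View pics/wrist1.png

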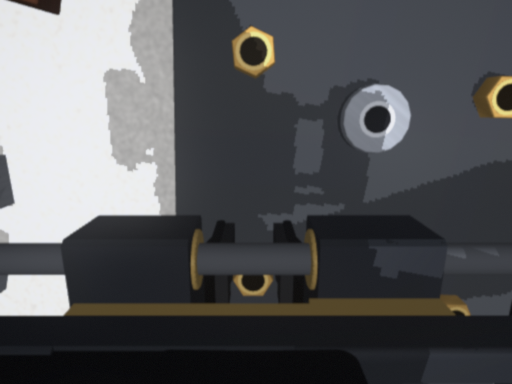

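View pics/top1.png

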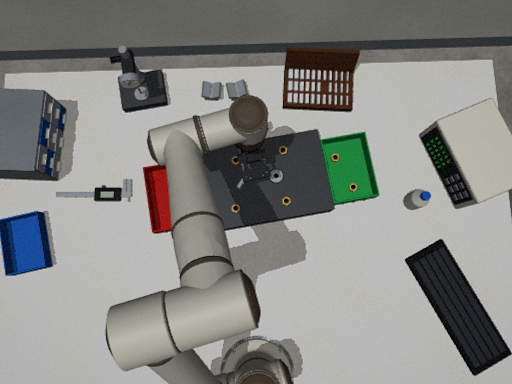

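Request:
jog_arm([
  [0.55, 0, 0, 0.015, 0, 0, 0],
  [0.55, 0, 0, 0.03, 0, 0, 0],
  [0.55, 0, 0, 0.042, 0, 0, 0],
  [0.55, 0, 0, 0.05, 0, 0, 0],
  [0.55, 0, 0, 0.052, 0, 0, 0],
  [0.55, 0, 0, 0.052, 0, 0, 0],
  [0.55, -0.006, 0, 0.052, 0, 0, 0],
  [0.55, -0.012, 0, 0.052, 0, 0, 0],
  [0.55, -0.018, 0, 0.052, 0, 0, 0],
  [0.55, -0.024, 0, 0.052, 0, 0, 0],
])

```text
time_s: 2.75
tcp_pos: [0.6267, 0.0308, 0.0793]
ee_rot: [[0.194, -0.981, 0.001], [-0.981, -0.194, 0.0], [-0.0, -0.001, -1.0]]
wrist_force: [-0.4, -0.2, 0.2]
gripper_width: 0.227
```

Run:
```python
from plan import *
st();go(60,232,.075,2.5)
c=capture("wrist");cv2.imwrite("pics/wrist2.png",c["frame"][:,:,::-1])
```

```text
t 2.75 loc [68.5 51.6] z 0.0793 F [-0.4 -0.2  0.2] w 0.227
go (60, 232, 0.075, 2.5) shift [-0.1806 -0.0003  0.0043] rot [-0.0015  0.0001  0.0052]
```

View pics/wrist2.png

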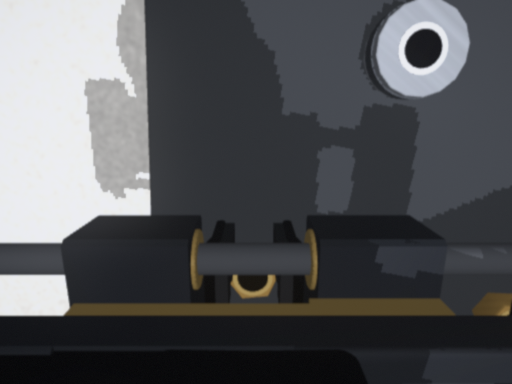

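Request:
jog_arm([
  [0.55, -0.008, 0, 0.001, 0, 0, 0],
  [0.55, -0.018, 0, 0.003, 0, 0, 0],
  [0.55, -0.028, 0, 0.003, 0, 0, 0],
  [0.55, -0.038, 0, 0.003, 0, 0, 0],
  [0.55, -0.048, 0, 0.003, 0, 0, 0],
  [0.55, -0.058, 0, 0.003, 0, 0, 0],
  [0.55, -0.068, 0, 0.003, 0, 0, 0],
  [0.55, -0.078, 0, 0.003, 0, 0, 0],
  [0.55, -0.088, 0, 0.003, 0, 0, 0],
  [0.55, -0.098, 0, 0.003, 0, 0, 0],
])

```text
time_s: 3.63
tcp_pos: [0.6074, 0.1269, 0.0758]
ee_rot: [[0.194, -0.981, 0.0], [-0.981, -0.194, -0.0], [0.0, -0.0, -1.0]]
wrist_force: [1.3, -2.8, 4.4]
gripper_width: 0.227
```

Run:
```python
from plan import *
st();go(60,232,.075,2.5)
c=capture("wrist");cv2.imwrite("pics/wrist3.png",c["frame"][:,:,::-1])
```

```text
t 3.63 loc [ 63.4 149.5] z 0.0758 F [ 1.3 -2.8  4.4] w 0.227
go (60, 232, 0.075, 2.5) shift [-0.0826 -0.0006  0.0008] rot [-0.0002 -0.0002  0.0049]
```

View pics/wrist3.png

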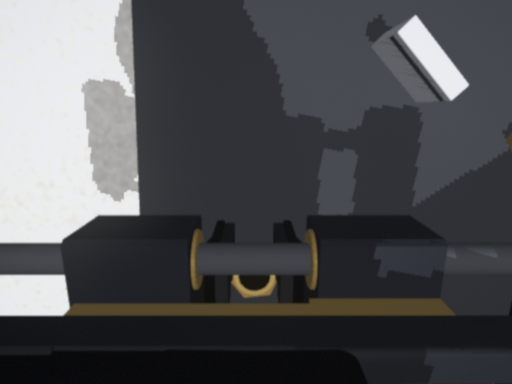

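Request:
jog_arm([
  [0.55, -0.009, 0, -0.0015, 0, 0, 0],
  [0.55, -0.018, 0, -0.0015, 0, 0, 0],
  [0.55, -0.027, 0, -0.0015, 0, 0, 0],
  [0.55, -0.036, 0, -0.0015, 0, 0, 0],
  [0.55, -0.045, 0, -0.0015, 0, 0, 0],
  [0.55, -0.054, 0, -0.0015, 0, 0, 0],
  [0.55, -0.063, 0, -0.0015, 0, 0, 0],
  [0.55, -0.071, 0, -0.0015, 0, 0, 0],
  [0.55, -0.079, 0, -0.0015, 0, 0, 0],
  [0.55, -0.087, 0, -0.0015, 0, 0, 0],
])

```text
time_s: 4.52
tcp_pos: [0.5905, 0.2122, 0.0771]
ee_rot: [[0.194, -0.981, 0.0], [-0.981, -0.194, 0.0], [-0.0, -0.0, -1.0]]
wrist_force: [0.9, 0.1, 0.4]
gripper_width: 0.223
```

Run:
```python
from plan import *
st()
x,y=loc(B["b4"])*1e3
go(x+1,y-38,.13,-5)
c=capture("side");cv2.imwrite("pics/side4.png",cv2.resize(c["frame"][90:270,140:380,::-1],None,fx=3,fy=3))
c=capture("top");cv2.imwrite("pics/top4.png",cv2.resize(c["frame"][120:240,135:385,::-1],None,fx=3,fy=3))
```

```text
t 4.52 loc [ 59.1 236.3] z 0.0771 F [0.9 0.1 0.4] w 0.223
go (np.float64(-73.77798890643476), np.float64(48.8143221446868), 0.13, -5) shift [ 0.1808  0.1418 -0.0529] rot [-1.000e-04  0.000e+00  1.357e-01]
```

View pics/side4.png

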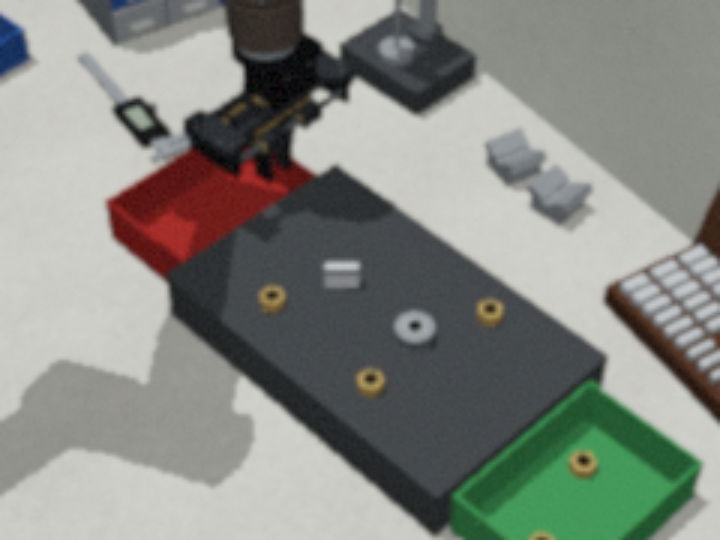

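View pics/top4.png

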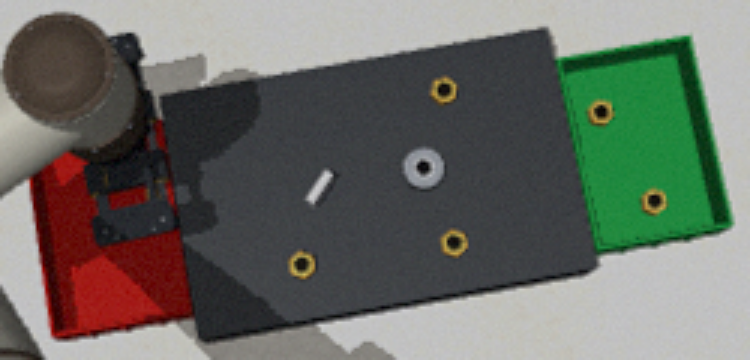

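Request:
jog_arm([
  [0.55, 0, 0, -0.03, 0, 0, 0],
  [0.55, 0, 0, -0.055, 0, 0, 0],
  [0.55, 0.026, 0.02, -0.06, 0, 0, 0.02],
  [0.55, 0.052, 0.04, -0.06, 0, 0, 0.04],
  [0.55, 0.078, 0.06, -0.06, 0, 0, 0.06],
  [0.55, 0.104, 0.08, -0.06, 0, 0, 0.08],
  [0.55, 0.13, 0.1, -0.06, 0, 0, 0.1],
  [0.55, 0.156, 0.122, -0.06, 0, 0, 0.12],
  [0.55, 0.181, 0.142, -0.055, 0, 0, 0.136],
  [0.55, 0.181, 0.142, -0.045, 0, 0, 0.136],
])

```text
time_s: 5.45
tcp_pos: [0.4834, 0.0026, 0.1228]
ee_rot: [[0.054, -0.999, -0.0], [-0.999, -0.054, 0.0], [-0.0, 0.0, -1.0]]
wrist_force: [0.1, 0.0, 0.6]
gripper_width: 0.229
```

Run:
```python
from plan import *
st()
x,y=loc(B["b4"])*1e3
go(x+1,y-38,.0768,-5)
c=capture("wrist");cv2.imwrite("pics/wrist5.png",c["frame"][:,:,::-1])
for k,v in B.items():print(k,proj(c,[*v,.077]).round(1))
```

```text
t 5.45 loc [-77.4  44.6] z 0.1228 F [0.1 0.  0.6] w 0.229
go (np.float64(-73.77798890643476), np.float64(48.8143221446868), 0.0768, -5) shift [-0.0045 -0.0033  0.046 ] rot [ 0.0005  0.0003 -0.0055]
b1 [-32.2  25.9]
b2 [ 40.9 257.7]
b3 [238.1  32.8]
b4 [254.8 272.6]
```

View pics/wrist5.png

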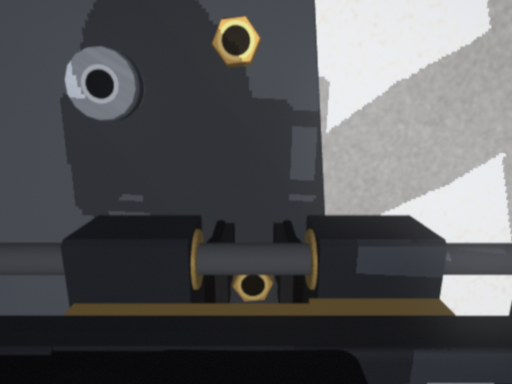

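Request:
jog_arm([
  [0.55, 0, 0, 0.015, 0, 0, 0],
  [0.55, 0, 0, 0.03, 0, 0, 0],
  [0.55, 0, 0, 0.04, 0, 0, 0],
  [0.55, 0, 0, 0.046, 0, 0, 0],
  [0.55, 0, 0, 0.046, 0, 0, 0],
  [0.55, -0.006, 0, 0.046, 0, 0, 0],
  [0.55, -0.012, 0, 0.046, 0, 0, 0],
  [0.55, -0.018, 0, 0.046, 0, 0, 0],
  [0.55, -0.024, 0, 0.046, 0, 0, 0],
  [0.55, -0.03, 0, 0.046, 0, 0, 0],
])

```text
time_s: 6.33
tcp_pos: [0.4848, 0.0371, 0.0765]
ee_rot: [[0.059, -0.998, 0.001], [-0.998, -0.059, 0.0], [-0.0, -0.001, -1.0]]
wrist_force: [0.1, -0.3, -0.3]
gripper_width: 0.227
```

Run:
```python
from plan import *
st();go(-60,234,.0768,-5)
```

```text
t 6.33 loc [-71.   78.5] z 0.0765 F [ 0.1 -0.3 -0.3] w 0.227
go (-60, 234, 0.0768, -5) shift [-0.1558  0.0026 -0.0002] rot [-0.0008  0.0003  0.0002]
```

Request:
jog_arm([
  [0.55, -0.008, 0, 0, 0, 0, 0],
  [0.55, -0.016, 0, 0, 0, 0, 0],
  [0.55, -0.024, 0, 0, 0, 0, 0],
  [0.55, -0.032, 0, 0, 0, 0, 0],
  [0.55, -0.04, 0, 0, 0, 0, 0],
  [0.55, -0.048, 0, 0, 0, 0, 0],
  [0.55, -0.056, 0, 0, 0, 0, 0],
  [0.55, -0.064, 0, 0, 0, 0, 0],
  [0.55, -0.072, 0, 0, 0, 0, 0],
  [0.55, -0.08, 0, 0, 0, 0, 0],
])

```text
time_s: 7.17
tcp_pos: [0.4798, 0.1169, 0.076]
ee_rot: [[0.059, -0.998, -0.0], [-0.998, -0.059, -0.0], [0.0, 0.0, -1.0]]
wrist_force: [-0.5, 0.1, 1.7]
gripper_width: 0.224
```

Run:
```python
from plan import *
st();go(-60,234,.0768,-5)
c=capture("wrist");cv2.imwrite("pics/wrist6.png",c["frame"][:,:,::-1])
```

```text
t 7.17 loc [-64.3 158.1] z 0.076 F [-0.5  0.1  1.7] w 0.224
go (-60, 234, 0.0768, -5) shift [-0.0759  0.0024 -0.0008] rot [ 0.0001 -0.0001 -0.0004]
```

View pics/wrist6.png

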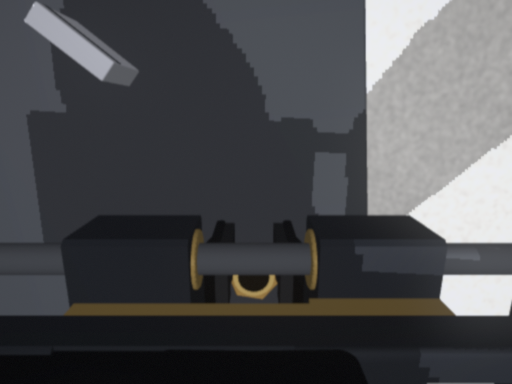

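The bushing sits centred between the fingers at about (253,285), so I'll continue over the edge.

Request:
jog_arm([
  [0.55, -0.008, 0, -0.001, 0, 0, 0],
  [0.55, -0.016, 0, -0.001, 0, 0, 0],
  [0.55, -0.024, 0, -0.001, 0, 0, 0],
  [0.55, -0.032, 0, -0.001, 0, 0, 0],
  [0.55, -0.04, 0, -0.001, 0, 0, 0],
  [0.55, -0.048, 0, -0.001, 0, 0, 0],
  [0.55, -0.056, 0, -0.001, 0, 0, 0],
  [0.55, -0.064, 0, -0.001, 0, 0, 0],
  [0.55, -0.072, 0, -0.001, 0, 0, 0],
  [0.55, -0.078, 0, -0.001, 0, 0, 0],
])

```text
time_s: 8.05
tcp_pos: [0.4753, 0.1949, 0.077]
ee_rot: [[0.059, -0.998, 0.0], [-0.998, -0.059, 0.0], [-0.0, -0.0, -1.0]]
wrist_force: [0.2, -0.4, 1.0]
gripper_width: 0.224
```

Run:
```python
from plan import *
st()
x,y=loc(B["b3"])*1e3
go(x+1,y-38,.13,-3.6)
c=capture("side");cv2.imwrite("pics/side7.png",cv2.resize(c["frame"][90:270,140:380,::-1],None,fx=3,fy=3))
```

```text
t 8.05 loc [-57.3 236. ] z 0.077 F [ 0.2 -0.4  1. ] w 0.224
go (np.float64(-78.16777643428628), np.float64(-101.01423285376147), 0.13, -3.6) shift [ 0.3376 -0.0086 -0.053 ] rot [-0.0001  0.0001 -0.0244]
```

View pics/side7.png

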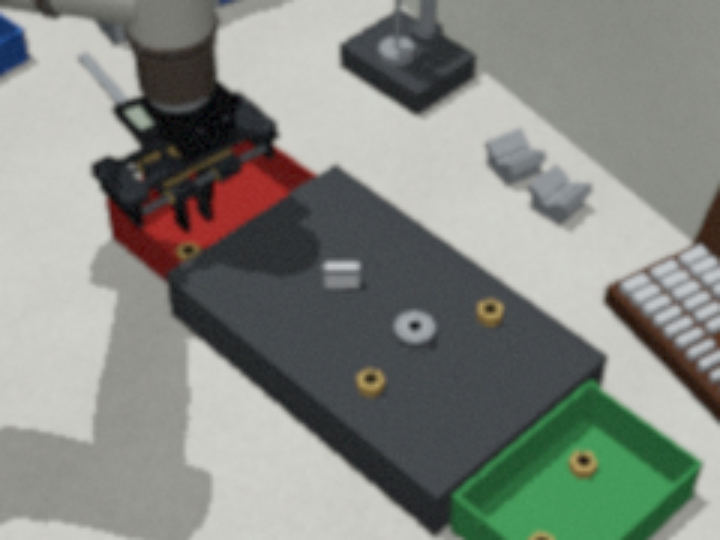

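Run:
```python
from plan import *
c=capture("side");
for z in(.012,.03,.06,.075):
    q=onz(c,202.4,173.0,z);print(z,q.round(3),(loc(q)*1e3).round(0))
cv2.imwrite("pics/side8.png",cv2.resize(c["frame"][130:200,165:265,::-1],None,fx=8,fy=8,interpolation=cv2.INTER_CUBIC))
c=capture("top");cv2.imwrite("pics/top8.png",cv2.resize(c["frame"][120:240,135:235,::-1],None,fx=5,fy=5,interpolation=cv2.INTER_CUBIC))
c=capture("wrist");cv2.imwrite("pics/wrist8.png",c["frame"][:,:,::-1])
```

```text
0.012 [0.476 0.218] [-54. 258.]
0.03 [0.468 0.202] [-64. 244.]
0.06 [0.455 0.175] [-81. 219.]
0.075 [0.448 0.162] [-89. 207.]
```

View pics/side8.png

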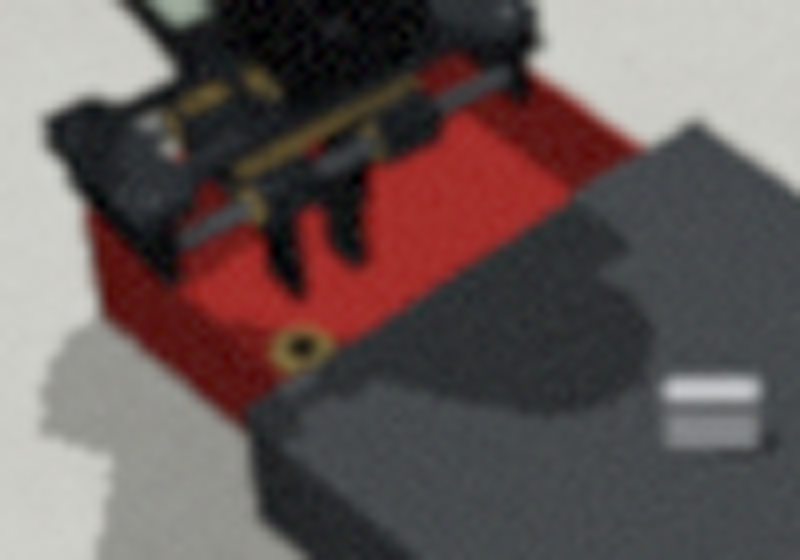

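View pics/top8.png

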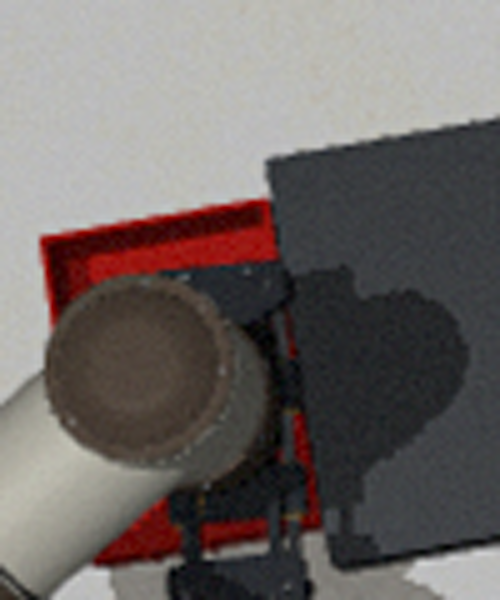

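View pics/wrist8.png

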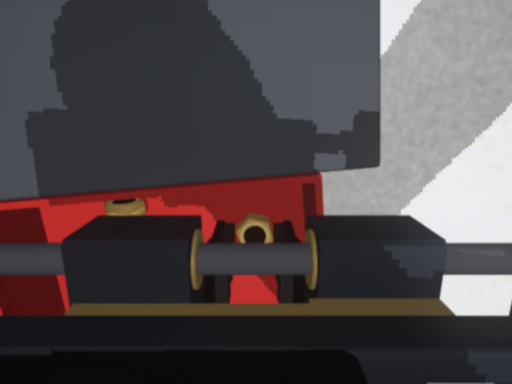

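Request:
jog_arm([
  [0.55, 0, 0, -0.03, 0, 0, 0],
  [0.55, 0.02, 0, -0.053, 0, 0, 0],
  [0.55, 0.06, -0.001, -0.053, 0, 0, 0],
  [0.55, 0.1, -0.002, -0.053, 0, 0, -0.005],
  [0.55, 0.14, -0.003, -0.053, 0, 0, -0.01],
  [0.55, 0.18, -0.004, -0.053, 0, 0, -0.015],
  [0.55, 0.22, -0.005, -0.053, 0, 0, -0.02],
  [0.55, 0.26, -0.006, -0.053, 0, 0, -0.024],
  [0.55, 0.3, -0.008, -0.053, 0, 0, -0.024],
  [0.55, 0.3376, -0.009, -0.053, 0, 0, -0.024],
])

```text
time_s: 9.08
tcp_pos: [0.5037, -0.145, 0.1302]
ee_rot: [[0.082, -0.997, 0.0], [-0.997, -0.082, -0.0], [0.0, -0.0, -1.0]]
wrist_force: [1.2, 0.4, -0.2]
gripper_width: 0.225
```

Request:
jog_arm([
  [0.55, 0, 0, 0, 0, 0, 0],
  [0.55, 0, 0, 0, 0, 0, 0],
  [0.55, 0, 0, 0, 0, 0, 0],
  [0.55, 0, 0, 0, 0, 0, 0],
  [0.55, 0, 0, 0, 0, 0, 0],
  [0.55, 0, 0, 0, 0, 0, 0],
  [0.55, 0, 0, 0, 0, 0, 0],
  [0.55, 0, 0, 0, 0, 0, 0],
  [0.55, 0, 0, 0, 0, 0, 0],
  [0.55, 0, 0, 0, 0, 0, 0],
])

```text
time_s: 9.92
tcp_pos: [0.5043, -0.1423, 0.1301]
ee_rot: [[0.083, -0.997, -0.0], [-0.997, -0.083, -0.0], [0.0, 0.0, -1.0]]
wrist_force: [-0.0, 0.1, -0.1]
gripper_width: 0.226
```

Run:
```python
from plan import *
st()
x,y=loc(B["b3"])*1e3
go(x+1,y-38,.0768,-3.6)
c=capture("wrist");cv2.imwrite("pics/wrist9.png",c["frame"][:,:,::-1])
for k,v in B.items():print(k,proj(c,[*v,.077]).round(1))
```

```text
t 9.92 loc [ -78.  -101.8] z 0.1301 F [-0.   0.1 -0.1] w 0.226
go (np.float64(-78.16777643428628), np.float64(-101.01423285376147), 0.0768, -3.6) shift [-0.0008  0.0003  0.0533] rot [ 0.     -0.     -0.0003]
b1 [ 36.6 252. ]
b2 [ 84.1 419. ]
b3 [258.2 262.9]
b4 [264.  434.3]
```

View pics/wrist9.png

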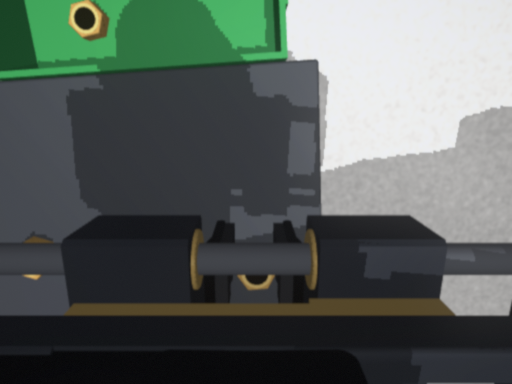

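Request:
jog_arm([
  [0.55, 0.003, 0, 0.015, 0, 0, 0],
  [0.55, 0.004, 0, 0.03, 0, 0, 0],
  [0.55, 0.004, 0, 0.045, 0, 0, 0],
  [0.55, 0.004, 0, 0.053, 0, 0, 0],
  [0.55, 0.004, 0, 0.053, 0, 0, 0],
  [0.55, 0, 0, 0.053, 0, 0, 0],
  [0.55, -0.006, 0, 0.053, 0, 0, 0],
  [0.55, -0.012, 0, 0.053, 0, 0, 0],
  [0.55, -0.018, 0, 0.053, 0, 0, 0],
  [0.55, -0.026, 0, 0.053, 0, 0, 0],
])

```text
time_s: 10.8
tcp_pos: [0.5023, -0.1159, 0.0777]
ee_rot: [[0.083, -0.997, 0.001], [-0.997, -0.083, 0.0], [0.0, -0.001, -1.0]]
wrist_force: [-0.0, -0.9, -0.2]
gripper_width: 0.227
```

Request:
jog_arm([
  [0.55, -0.008, 0, 0, 0, 0, 0],
  [0.55, -0.016, 0, 0, 0, 0, 0],
  [0.55, -0.024, 0, 0, 0, 0, 0],
  [0.55, -0.032, 0, 0, 0, 0, 0],
  [0.55, -0.04, 0, 0, 0, 0, 0],
  [0.55, -0.048, 0, 0, 0, 0, 0],
  [0.55, -0.056, 0, 0, 0, 0, 0],
  [0.55, -0.064, 0, 0, 0, 0, 0],
  [0.55, -0.072, 0, 0, 0, 0, 0],
  [0.55, -0.08, 0, 0, 0, 0, 0],
])

```text
time_s: 11.63
tcp_pos: [0.4954, -0.0361, 0.0771]
ee_rot: [[0.083, -0.997, 0.0], [-0.997, -0.083, -0.0], [0.0, -0.0, -1.0]]
wrist_force: [0.7, -1.0, 1.4]
gripper_width: 0.224
```

Run:
```python
from plan import *
st();go(-58,236,.0768,-3.6)
c=capture("wrist");cv2.imwrite("pics/wrist10.png",c["frame"][:,:,::-1])
```

```text
t 11.63 loc [-71.2   4.5] z 0.0771 F [ 0.7 -1.   1.4] w 0.224
go (-58, 236, 0.0768, -3.6) shift [-0.2319  0.0015  0.0003] rot [-0.     -0.     -0.0008]
```

View pics/wrist10.png

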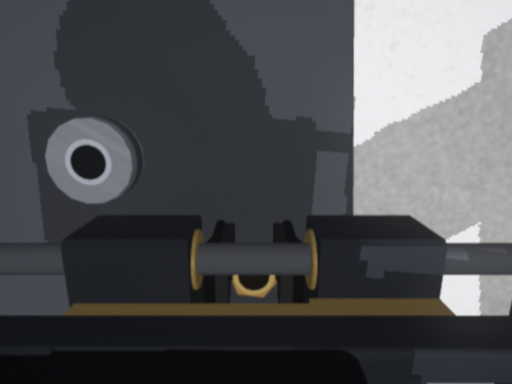

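Bushing nested at (255,285), ring undisturbed at (90,160).

Request:
jog_arm([
  [0.55, -0.008, 0, 0, 0, 0, 0],
  [0.55, -0.016, 0, 0, 0, 0, 0],
  [0.55, -0.024, 0, 0, 0, 0, 0],
  [0.55, -0.032, 0, 0, 0, 0, 0],
  [0.55, -0.04, 0, 0, 0, 0, 0],
  [0.55, -0.048, 0, 0, 0, 0, 0],
  [0.55, -0.056, 0, 0, 0, 0, 0],
  [0.55, -0.064, 0, 0, 0, 0, 0],
  [0.55, -0.072, 0, 0, 0, 0, 0],
  [0.55, -0.08, 0, 0, 0, 0, 0],
])

```text
time_s: 12.52
tcp_pos: [0.4887, 0.0437, 0.077]
ee_rot: [[0.083, -0.997, -0.0], [-0.997, -0.083, 0.0], [-0.0, 0.0, -1.0]]
wrist_force: [-0.7, 0.2, -0.1]
gripper_width: 0.224
```

Request:
jog_arm([
  [0.55, -0.008, 0, 0, 0, 0, 0],
  [0.55, -0.016, 0, 0, 0, 0, 0],
  [0.55, -0.024, 0, 0, 0, 0, 0],
  [0.55, -0.032, 0, 0, 0, 0, 0],
  [0.55, -0.04, 0, 0, 0, 0, 0],
  [0.55, -0.048, 0, 0, 0, 0, 0],
  [0.55, -0.056, 0, 0, 0, 0, 0],
  [0.55, -0.064, 0, 0, 0, 0, 0],
  [0.55, -0.072, 0, 0, 0, 0, 0],
  [0.55, -0.08, 0, 0, 0, 0, 0],
])

```text
time_s: 13.35
tcp_pos: [0.4821, 0.1234, 0.077]
ee_rot: [[0.083, -0.997, -0.0], [-0.997, -0.083, -0.0], [0.0, 0.0, -1.0]]
wrist_force: [0.3, 0.6, -0.9]
gripper_width: 0.225
```

Request:
jog_arm([
  [0.55, -0.008, 0, 0, 0, 0, 0],
  [0.55, -0.016, 0, 0, 0, 0, 0],
  [0.55, -0.024, 0, 0, 0, 0, 0],
  [0.55, -0.032, 0, 0, 0, 0, 0],
  [0.55, -0.04, 0, 0, 0, 0, 0],
  [0.55, -0.048, 0, 0, 0, 0, 0],
  [0.55, -0.056, 0, 0, 0, 0, 0],
  [0.55, -0.064, 0, 0, 0, 0, 0],
  [0.55, -0.071, 0, 0, 0, 0, 0],
  [0.55, -0.071, 0, 0, 0, 0, 0],
])

```text
time_s: 14.18
tcp_pos: [0.4765, 0.1947, 0.0771]
ee_rot: [[0.084, -0.996, 0.001], [-0.996, -0.084, 0.0], [-0.0, -0.001, -1.0]]
wrist_force: [0.4, 0.2, -0.1]
gripper_width: 0.222
```

Run:
```python
from plan import *
st()
x,y=loc(B["b1"])*1e3
go(x+1.5,y-40,.13,2.4)
c=capture("wrist");cv2.imwrite("pics/wrist11.png",c["frame"][:,:,::-1])
c=capture("side");cv2.imwrite("pics/side11.png",cv2.resize(c["frame"][90:270,140:380,::-1],None,fx=3,fy=3))
```

```text
t 14.18 loc [-56.2 235.7] z 0.0771 F [ 0.4  0.2 -0.1] w 0.222
go (np.float64(74.38415098879483), np.float64(-120.88761610195488), 0.13, 2.4) shift [ 0.3477 -0.1525 -0.0529] rot [-0.0007  0.0003 -0.1041]
```

View pics/wrist11.png

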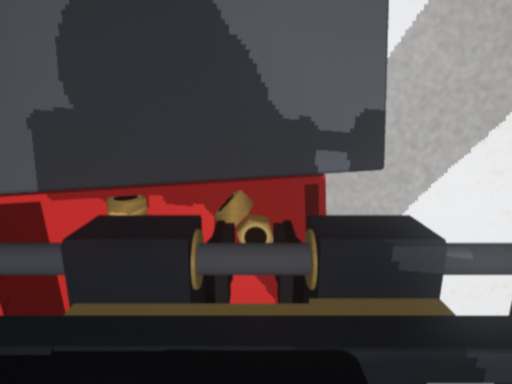

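View pics/side11.png

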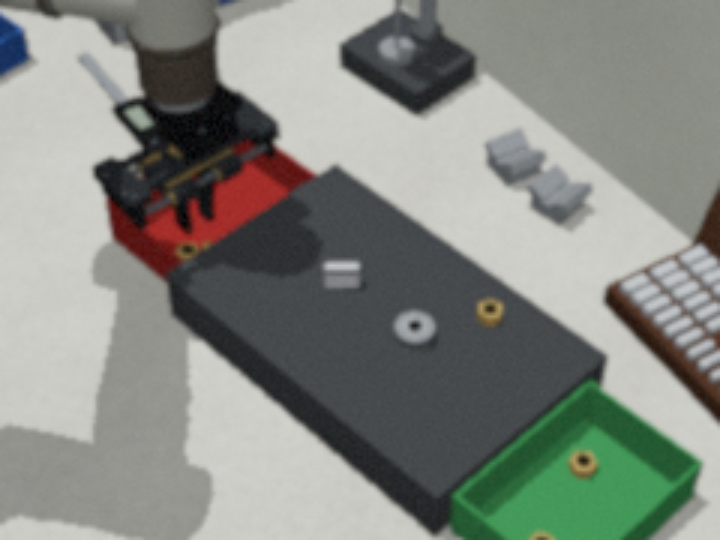

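Request:
jog_arm([
  [0.55, 0, 0, -0.035, 0, 0, 0],
  [0.55, 0, 0, -0.065, 0, 0, 0],
  [0.55, 0.035, -0.015, -0.068, 0, 0, -0.01],
  [0.55, 0.07, -0.03, -0.068, 0, 0, -0.02],
  [0.55, 0.105, -0.045, -0.068, 0, 0, -0.03],
  [0.55, 0.14, -0.06, -0.068, 0, 0, -0.045],
  [0.55, 0.175, -0.075, -0.068, 0, 0, -0.06],
  [0.55, 0.21, -0.09, -0.068, 0, 0, -0.075],
  [0.55, 0.245, -0.106, -0.068, 0, 0, -0.09],
  [0.55, 0.28, -0.122, -0.068, 0, 0, -0.104],
])

```text
time_s: 15.12
tcp_pos: [0.6213, -0.0779, 0.145]
ee_rot: [[0.186, -0.983, -0.0], [-0.983, -0.186, 0.0], [-0.0, 0.0, -1.0]]
wrist_force: [1.2, 1.0, 0.3]
gripper_width: 0.228
```

Run:
```python
from plan import *
st()
x,y=loc(B["b1"])*1e3
go(x+1.5,y-40,.13,2.4)
```

```text
t 15.12 loc [ 47.2 -55.2] z 0.145 F [1.2 1.  0.3] w 0.228
go (np.float64(74.38415098879483), np.float64(-120.88761610195488), 0.13, 2.4) shift [ 0.0667 -0.0245  0.015 ] rot [ 0.0005  0.0001 -0.0015]
```

Request:
jog_arm([
  [0.55, 0.015, -0.006, 0, 0, 0, 0],
  [0.55, 0.035, -0.012, 0, 0, 0, 0],
  [0.55, 0.055, -0.02, 0, 0, 0, 0],
  [0.55, 0.067, -0.0245, 0.01, 0, 0, 0],
  [0.55, 0.067, -0.0245, 0.015, 0, 0, 0],
  [0.55, 0.067, -0.0245, 0.015, 0, 0, 0],
  [0.55, 0.067, -0.0245, 0.015, 0, 0, 0],
  [0.55, 0.067, -0.0245, 0.015, 0, 0, 0],
  [0.55, 0.067, -0.0245, 0.015, 0, 0, 0],
  [0.55, 0.067, -0.0245, 0.015, 0, 0, 0],
])

```text
time_s: 15.95
tcp_pos: [0.6577, -0.1361, 0.1307]
ee_rot: [[0.187, -0.982, 0.001], [-0.982, -0.187, 0.0], [0.0, -0.001, -1.0]]
wrist_force: [0.3, 1.0, -0.2]
gripper_width: 0.225
```

Run:
```python
from plan import *
st()
x,y=loc(B["b1"])*1e3
go(x+1,y-40,.077,2.4)
c=capture("wrist");cv2.imwrite("pics/wrist12.png",c["frame"][:,:,::-1])
for k,v in B.items():print(k,proj(c,[*v,.077]).round(1))
```

```text
t 15.95 loc [  74.7 -118.1] z 0.1307 F [ 0.3  1.  -0.2] w 0.225
go (np.float64(73.88415098879483), np.float64(-120.88761610195488), 0.077, 2.4) shift [0.0028 0.001  0.0537] rot [-0.001  -0.0001 -0.0004]
b1 [253.5 260.6]
b2 [254.  425.9]
b3 [465.5 291.7]
b4 [424.9 455.4]
```

View pics/wrist12.png

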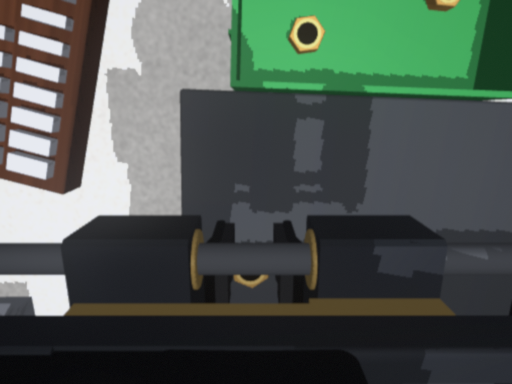

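Request:
jog_arm([
  [0.55, 0.004, -0.001, 0.012, 0, 0, 0],
  [0.55, 0.005, -0.001, 0.028, 0, 0, 0],
  [0.55, 0.005, -0.001, 0.044, 0, 0, 0],
  [0.55, 0.005, -0.001, 0.0535, 0, 0, 0],
  [0.55, 0.005, -0.001, 0.0535, 0, 0, 0],
  [0.55, 0, -0.001, 0.0535, 0, 0, 0],
  [0.55, -0.006, -0.001, 0.0535, 0, 0, 0],
  [0.55, -0.012, -0.001, 0.0535, 0, 0, 0],
  [0.55, -0.018, -0.001, 0.0535, 0, 0, 0],
  [0.55, -0.026, -0.001, 0.0535, 0, 0, 0],
])

```text
time_s: 16.83
tcp_pos: [0.6541, -0.1105, 0.0775]
ee_rot: [[0.186, -0.983, 0.002], [-0.983, -0.186, -0.0], [0.0, -0.002, -1.0]]
wrist_force: [0.9, -1.1, -0.2]
gripper_width: 0.224
```

Request:
jog_arm([
  [0.55, -0.008, 0, 0, 0, 0, 0],
  [0.55, -0.016, 0, 0, 0, 0, 0],
  [0.55, -0.024, 0, 0, 0, 0, 0],
  [0.55, -0.032, 0, 0, 0, 0, 0],
  [0.55, -0.04, 0, 0, 0, 0, 0],
  [0.55, -0.048, 0, 0, 0, 0, 0],
  [0.55, -0.056, 0, 0, 0, 0, 0],
  [0.55, -0.064, 0, 0, 0, 0, 0],
  [0.55, -0.072, 0, 0, 0, 0, 0],
  [0.55, -0.08, 0, 0, 0, 0, 0],
])

```text
time_s: 17.67
tcp_pos: [0.6388, -0.0318, 0.0766]
ee_rot: [[0.186, -0.983, 0.0], [-0.983, -0.186, -0.0], [0.0, -0.0, -1.0]]
wrist_force: [0.4, -1.3, -0.2]
gripper_width: 0.228
```

Run:
```python
from plan import *
st();go(60,236,.077,2.4)
c=capture("wrist");cv2.imwrite("pics/wrist13.png",c["frame"][:,:,::-1])
```

```text
t 17.67 loc [ 71.2 -12.1] z 0.0766 F [ 0.4 -1.3 -0.2] w 0.228
go (60, 236, 0.077, 2.4) shift [-0.2484  0.0012 -0.0004] rot [-0.     -0.0001 -0.0014]
```

View pics/wrist13.png

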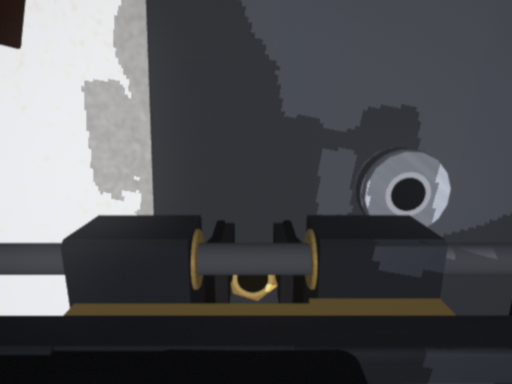

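Request:
jog_arm([
  [0.55, -0.008, 0, 0, 0, 0, 0],
  [0.55, -0.016, 0, 0, 0, 0, 0],
  [0.55, -0.024, 0, 0, 0, 0, 0],
  [0.55, -0.032, 0, 0, 0, 0, 0],
  [0.55, -0.04, 0, 0, 0, 0, 0],
  [0.55, -0.048, 0, 0, 0, 0, 0],
  [0.55, -0.056, 0, 0, 0, 0, 0],
  [0.55, -0.064, 0, 0, 0, 0, 0],
  [0.55, -0.072, 0, 0, 0, 0, 0],
  [0.55, -0.08, 0, 0, 0, 0, 0],
])

```text
time_s: 18.55
tcp_pos: [0.6238, 0.0469, 0.0765]
ee_rot: [[0.186, -0.983, -0.0], [-0.983, -0.186, -0.0], [-0.0, 0.0, -1.0]]
wrist_force: [-0.1, -0.9, -0.2]
gripper_width: 0.224
```

Request:
jog_arm([
  [0.55, -0.008, 0, 0, 0, 0, 0],
  [0.55, -0.016, 0, 0, 0, 0, 0],
  [0.55, -0.024, 0, 0, 0, 0, 0],
  [0.55, -0.032, 0, 0, 0, 0, 0],
  [0.55, -0.04, 0, 0, 0, 0, 0],
  [0.55, -0.048, 0, 0, 0, 0, 0],
  [0.55, -0.056, 0, 0, 0, 0, 0],
  [0.55, -0.064, 0, 0, 0, 0, 0],
  [0.55, -0.072, 0, 0, 0, 0, 0],
  [0.55, -0.08, 0, 0, 0, 0, 0],
])

```text
time_s: 19.38
tcp_pos: [0.609, 0.1254, 0.0765]
ee_rot: [[0.186, -0.983, -0.0], [-0.983, -0.186, -0.0], [0.0, 0.0, -1.0]]
wrist_force: [-0.1, -0.5, 0.3]
gripper_width: 0.225
```

Request:
jog_arm([
  [0.55, -0.009, 0, 0, 0, 0, 0],
  [0.55, -0.018, 0, 0, 0, 0, 0],
  [0.55, -0.027, 0, 0, 0, 0, 0],
  [0.55, -0.036, 0, 0, 0, 0, 0],
  [0.55, -0.045, 0, 0, 0, 0, 0],
  [0.55, -0.054, 0, 0, 0, 0, 0],
  [0.55, -0.063, 0, 0, 0, 0, 0],
  [0.55, -0.072, 0, 0, 0, 0, 0],
  [0.55, -0.081, 0, 0, 0, 0, 0],
  [0.55, -0.088, 0, 0, 0, 0, 0],
])

```text
time_s: 20.22
tcp_pos: [0.5926, 0.2122, 0.0765]
ee_rot: [[0.186, -0.982, 0.0], [-0.982, -0.186, 0.0], [-0.0, -0.0, -1.0]]
wrist_force: [0.2, -0.5, -0.2]
gripper_width: 0.22
```

Run:
```python
from plan import *
st()
c=capture("wrist");cv2.imwrite("pics/wrist14.png",c["frame"][:,:,::-1])
```

```text
t 20.22 loc [ 61.2 236. ] z 0.0765 F [ 0.2 -0.5 -0.2] w 0.22
```

View pics/wrist14.png

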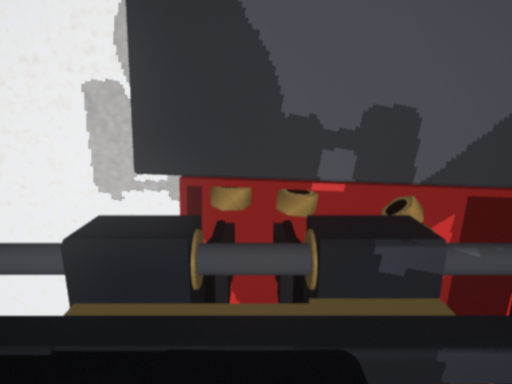

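Request:
jog_arm([
  [0.55, 0, 0, -0.03, 0, 0, 0],
  [0.55, 0, 0, -0.06, 0, 0, 0],
  [0.55, 0, 0, -0.09, 0, 0, 0],
  [0.55, 0, 0.02, -0.11, 0, 0, 0],
  [0.55, 0, 0.05, -0.13, 0, 0, 0],
  [0.55, -0.01, 0.08, -0.14, 0, 0, 0],
  [0.55, -0.04, 0.11, -0.14, 0, 0, 0],
  [0.55, -0.07, 0.13, -0.14, 0, 0, 0],
  [0.55, -0.1, 0.15, -0.14, 0, 0, 0],
  [0.55, -0.13, 0.17, -0.14, 0, 0, 0],
])

```text
time_s: 21.1
tcp_pos: [0.4002, 0.3078, 0.2171]
ee_rot: [[0.185, -0.983, 0.001], [-0.983, -0.185, 0.001], [-0.001, -0.001, -1.0]]
wrist_force: [-0.4, 0.4, -0.2]
gripper_width: 0.224
```

Request:
jog_arm([
  [0.55, -0.03, 0.02, 0, 0, 0, 0],
  [0.55, -0.06, 0.04, 0, 0, 0, 0],
  [0.55, -0.09, 0.06, 0, 0, 0, 0],
  [0.55, -0.12, 0.08, 0, 0, 0, 0],
  [0.55, -0.15, 0.1, 0, 0, 0, 0],
  [0.55, -0.18, 0.12, 0, 0, 0, 0],
  [0.55, -0.2, 0.13, 0, 0, 0, 0],
  [0.55, -0.2, 0.13, 0, 0, 0, 0],
  [0.55, -0.2, 0.13, 0, 0, 0, 0],
  [0.55, -0.2, 0.13, 0, 0, 0, 0],
])

```text
time_s: 21.93
tcp_pos: [0.2368, 0.479, 0.2164]
ee_rot: [[0.186, -0.983, -0.0], [-0.983, -0.186, -0.001], [0.001, 0.0, -1.0]]
wrist_force: [-0.4, -0.1, 1.3]
gripper_width: 0.227
```

Run:
```python
from plan import *
st()
c=capture("top");cv2.imwrite("pics/top15.png",cv2.resize(c["frame"][110:250,40:440,::-1],None,fx=2,fy=2,interpolation=cv2.INTER_CUBIC))
c=capture("side");cv2.imwrite("pics/side15.png",cv2.resize(c["frame"][90:270,140:380,::-1],None,fx=3,fy=3,interpolation=cv2.INTER_CUBIC))
```

```text
t 21.93 loc [-251.8  551.9] z 0.2164 F [-0.4 -0.1  1.3] w 0.227
```

View pics/top15.png

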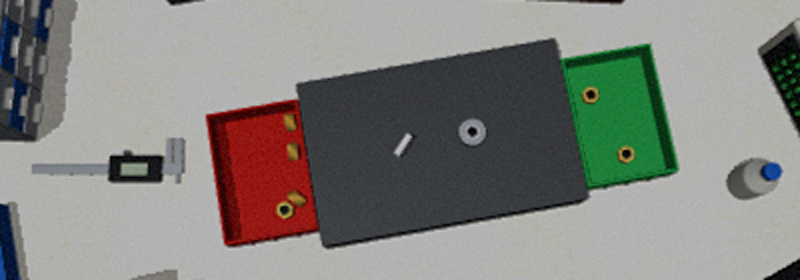

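View pics/side15.png

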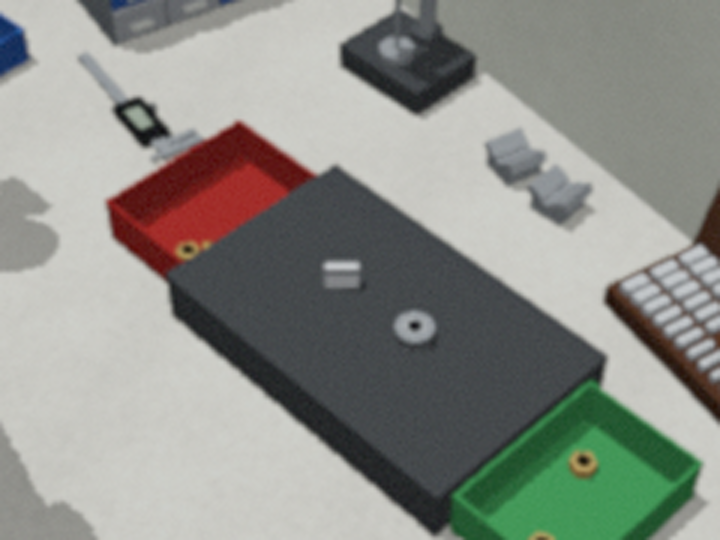

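All four bushings are in the red tray, at (290,122), (293,152), (297,198) and (285,210) in the top crop. The ring, the block and the good bushings look unmoved, and the robot is clear of everything.

```bash
python3 -c "
from station import *
print(finish_job())"
```

```text
the job is handed in; nothing more can be done
None
```

All four reject bushings are in the red tray. I pushed each one separately along the plate and over the edge with partly closed fingertips, never gripping or lifting it. The job was handed in at about 22 s of the 62 s allowed.

**Last checks:** The final top picture shows four bushings inside the red tray. One lies flat; the other three lie on their sides or lean near the tray wall next to the plate. The final side picture can only confirm two of them, because the plate hides the rest. By eye, the ring and block are still standing in place. The two good bushings, caliper and bottle also look unmoved.

**Forces:** The highest wrist reading I saw was about 5 N. It came during the first push, when the fingertips lightly touched the plate, so I raised them 1.5 mm.

**Disagreement:** The top and side cameras differed by about 4 mm on positions. I averaged them and checked with the wrist camera that each bushing sat between the fingers before pushing.

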